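# Earth yourself, then restart the board

### The job

Before touching the electronics, rest the closed fingertips lightly on the round steel touch plate of the earthing tester for about a second, so that it sinks a little but does not reach its stop. Then press the bar-shaped key on the test jig gently all the way down to restart the board, let it spring back, and withdraw clear of everything. Press none of the other keys, and do not pick up or shift anything that lies about.

Things in the scene. Friction and masses are not known exactly. Their poses are not given: they have to be found in the camera images.
- tester: earthing tester, fixed: white flat desk box 130 x 160 x 40 mm (own x, y, z; turned up to 0.25 rad), with a sprung round steel touch plate on its top, towards its -y end. Origin: centre of its underside.
- plate_top (a point): centre of the top face of the tester's touch plate: steel disc 52 mm across, standing 14 mm above the box's top (54 mm above the table).
- touch_plate (a joint): how far the touch plate is pushed down, m: 0 free, 0.010 at its stop. It springs back; it begins to move at about 0.7 N, gains 0.7 N per mm and reaches its stop at about 8 N.
- jig: test jig, fixed: aluminium base plate 150 x 270 x 12 mm (own x, y, z; turned up to 0.25 rad) with a green circuit board, parts up to 11 mm above it, along its far (+x) half and four push keys in a row, in any order, along its near (-x) half. Origin: centre of its underside. Jig and tester may stand on either side.
- key_bar: push key module fixed on the jig: black housing 58 x 46 x 14 mm on the jig's plate, white plastic cap shaped as a plain bar, 46 mm long (housing x) by 16 mm wide. This is the board's restart key. Housings stand 62 mm apart. Origin: centre of the housing's underside, 12 mm above the table.
- key_bar_top (a point): centre of the top of that cap, 12 mm above the housing's top (38 mm above the table).
- key_bar_cap (a joint): how far that cap is pushed down, m: 0 free, 0.006 at its stop. It springs back; it begins to move at about 1 N and is fully down at about 4 N.
- key_square: push key module fixed on the jig: black housing 58 x 46 x 14 mm on the jig's plate, white plastic cap shaped as a 30 mm square. Not to be pressed. Housings stand 62 mm apart. Origin: centre of the housing's underside, 12 mm above the table.
- key_square_top (a point): centre of the top of that cap, 12 mm above the housing's top (38 mm above the table).
- key_square_cap (a joint): how far that cap is pushed down, m: 0 free, 0.006 at its stop. It springs back; it begins to move at about 1 N and is fully down at about 4 N.
- key_big: push key module fixed on the jig: black housing 58 x 46 x 14 mm on the jig's plate, white plastic cap shaped as a disc 34 mm across. Not to be pressed. Housings stand 62 mm apart. Origin: centre of the housing's underside, 12 mm above the table.
- key_big_top (a point): centre of the top of that cap, 12 mm above the housing's top (38 mm above the table).
- key_big_cap (a joint): how far that cap is pushed down, m: 0 free, 0.006 at its stop. It springs back; it begins to move at about 1 N and is fully down at about 4 N.
- key_small: push key module fixed on the jig: black housing 58 x 46 x 14 mm on the jig's plate, white plastic cap shaped as a disc 18 mm across. Not to be pressed. Housings stand 62 mm apart. Origin: centre of the housing's underside, 12 mm above the table.
- key_small_top (a point): centre of the top of that cap, 12 mm above the housing's top (38 mm above the table).
- key_small_cap (a joint): how far that cap is pushed down, m: 0 free, 0.006 at its stop. It springs back; it begins to move at about 1 N and is fully down at about 4 N.
- bottle: amber bottle, 56 mm across, 120 mm tall, loose, beyond the tester and jig. Bystander: leave it alone. Origin: centre of its underside.
- pill_tin: round steel tin, 42 mm across, 20 mm tall, loose on the tester beside the touch plate (do not take it for the plate). Bystander: leave it alone. Origin: centre of its underside.
- spool: blue plastic spool, 34 mm across, 40 mm tall, loose between jig and tester. Bystander: leave it alone. Origin: centre of its underside.
- heatsink: finned aluminium heat sink, 26 x 26 x 22 mm, loose on the circuit board (its underside 16 mm above the table). Bystander: leave it alone. Origin: centre of its underside.
- phone: old black mobile phone, 50 x 110 x 14 mm, lying loose at the right. Bystander: leave it alone. Origin: centre of its underside.
- matchbox: small cardboard box, 36 x 54 x 15 mm, loose at the left. Bystander: leave it alone. Origin: centre of its underside.
- multimeter: orange and blue multimeter, 150 x 80 x 45 mm, lying loose at the far right. Bystander: leave it alone. Origin: centre of its underside.
- filings_tin: open steel bowl, 80 mm across, 22 mm tall, loose at the far left. Bystander: leave it alone. Origin: centre of its underside.

How it is judged:
By the outcome, as a careful person would: the job done as asked, in the order asked, and still so for the second after the job is handed in, with the robot touching nothing.
It also fails if it takes over 43 s, if anything falls off the work surface, if the arm or the gripper's body presses on something with over 40 N, if the wrist force passes 120 N, or if a joint passes its speed limit or range.

### The arm

A 6-joint arm with a two-finger parallel gripper is mounted at the origin on the work surface. World frame = base frame: x ahead of the robot, y to its left, z up, the work surface at z = 0. Lengths are in mm, angles in degrees, forces in N, time in s.
With the tool pointing down it reaches from about 350 to 850 mm from the base axis. Payload 8.1 kg.
Tool frame: the origin (TCP) lies on the centre line of the jaws, within the pads' length; the fingertips stand 17 mm ahead of it and the grasp point (between the pads) lies 2 mm behind it (env.tip_extent is the distance from the TCP to the fingertips, in mm); z points along the fingers, y is the line along which they close (so a half turn about z gives the same grasp; the last joint's range is limited). The gripper opens to 85 mm and grips with 20 to 120 N. Pads are 22 mm wide; open, the fingers measure 114 mm over their backs; the gripper's body (76 mm by 85 mm) begins 54 mm behind the grasp point. The pads swing forward as they close: fully open they stand 13 mm farther back than shut.
Start: joints at [70.68, 7.471, 85.268, -0, 87.261, -4.893], TCP at [149.466, 581.09, 225.592] pointing down, gripper open.
Joint ranges: [-169.43, 169.43], [-51.17, 129.36], [1.28, 143.12], [-76.62, 256.62], [0, 156.53], [-152.29, 152.29]. Speed limits (degrees/s): [136.94, 136.94, 159.86, 180, 180, 180].

### API

Orientations are given as a 3x3 rotation matrix whose columns are the frame's x, y, z axes.
In Python, from bench import env, optics, finish_job, read_clock, read_q, read_dq, read_joint_efforts, read_tool_pos, read_tcp_rot, read_contact_force, read_torque, read_finger_gap, read_gripper_force gives the robot as it stands. Calls block until the motion is done:
- env.move_ptp(position, orientation): joint-space move of the TCP to a pose.
- env.move_l(position, rotation=None, velocity=150, until_force=None): straight line of the TCP; rotation=None keeps the orientation; velocity is the mean speed in mm/s. With until_force (N) it stops when the force on the tool has changed by that much, and returns True; else False.
- env.set_joints(angles): joint-space move.
- env.set_gripper(opening): finger opening in mm; the grip force is fixed at half the most; returns when the fingers have stopped.
- env.pause(seconds).
- env.ik(position, orientation): joint angles nearest the present ones, or None.
- optics.grab_frame(name): name is "side" or "top"; returns a dict with "image" (420x560x3 uint8, red, green, blue), "fx", "fy", "cx", "cy" (pixels), "R" (3x3) and "t" (3): a world point X has camera coordinates R X + t. Camera axes: x right, y down, z forward; pixel columns grow to the right and rows downward; lengths in mm; the calibration is good to about 2 mm. A picture is of the moment at which its call begins. There is no depth.
A pose or a line that the arm cannot do raises env.Unreachable and nothing moves.
- finish_job(): hands the job in; it is judged then, once.
Readings, each from a call of its own:
- read_clock(): time.
- read_q(): joint angles.
- read_dq(): joint speeds.
- read_joint_efforts(): joint torques, N m.
- read_tool_pos(): TCP position.
- read_tcp_rot(): TCP orientation.
- read_contact_force(): force on the tool from outside, world axes, zero at the start.
- read_torque(): the same for the moment, N m.
- read_finger_gap(): finger opening in mm.
- read_gripper_force(): force on a finger pad.
Only numpy, scipy, OpenCV 4.12 (cv2) and the standard library are available. Lean on these libraries where they do the work, as an engineer would, in place of code of your own. Each camera call takes 0.05 s, during which the arm holds its last target. There are 200 camera calls.

## Working session

There is one attempt and no reset: what is moved stays moved. The work goes in short steps, each a Python script; the robot and the scene stay as the last script left them, time stands still between calls to the robot, and variables do not carry over. Pictures are saved under pics/ and viewed, at most 10 in all, crops included, and the job is handed in when it is done.

```bash
mkdir -p pics; python3 - <<'E'
from bench import *
import cv2
for n in("top","side"):
    f=optics.grab_frame(n);cv2.imwrite(f"pics/{n}0.png",f["image"][:,:,::-1])
    print(n,f["fx"],f["cx"],f["cy"],f["R"],f["t"])
print(read_clock(),read_contact_force(),env.tip_extent)
E
```

```text
top 499.7299371221114 281.4577317680207 213.8229700545505 [[-1.39529010e-02 -9.99902569e-01  4.10259858e-04]
 [-9.91547628e-01  1.37833816e-02 -1.29008993e-01]
 [ 1.28990769e-01 -2.20684190e-03 -9.91643339e-01]] [ -16.07265507  627.84860487 1452.53871199]
side 398.1590407629508 275.0141411605595 210.44340772559178 [[-0.99821516 -0.05968463 -0.00205931]
 [-0.03021977  0.53456156 -0.84458908]
 [ 0.05150982 -0.84301939 -0.5354111 ]] [ 631.90241932  100.4595242  1275.15358743]
0.1 [-0.42516399 -0.83557604  0.26116549] 17.0
```

View pics/top0.png

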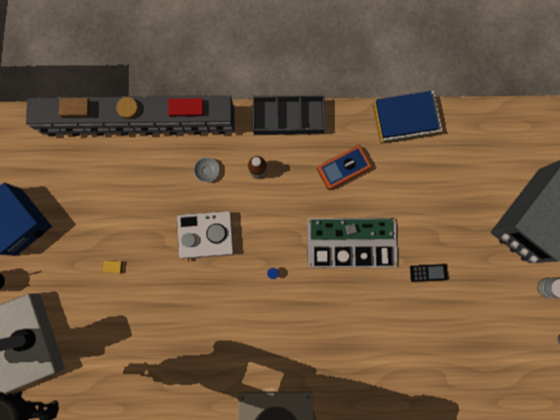

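View pics/side0.png

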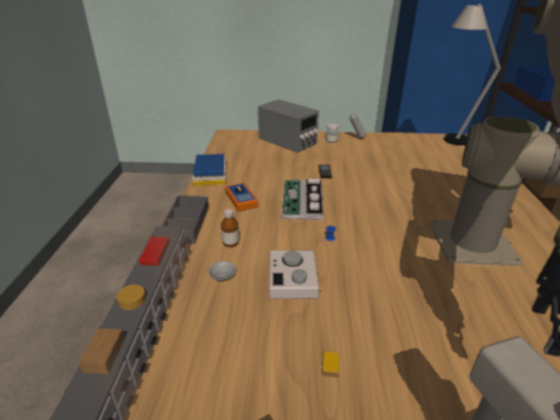

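The top view shows the tester at about (205,235), with the touch plate near (216,233) and the pill tin near (190,240). The jig is at about (352,243), and its bar key is the rightmost one, at about (384,256). Next I'll measure from enlarged crops.

```bash
cat > h.py <<'E'
import numpy as np
from bench import *
def ray(f,u,v,z):
    d=f["R"].T@np.array([(u-f["cx"])/f["fx"],(v-f["cy"])/f["fy"],1]); c=-f["R"].T@f["t"]
    return c+d*(z-c[2])/d[2]
E
python3 - <<'E'
from h import *
import cv2
f=optics.grab_frame("top");im=f["image"][:,:,::-1]
a=cv2.resize(im[205:265,172:240],None,fx=6,fy=6,interpolation=cv2.INTER_CUBIC)
b=cv2.resize(im[210:275,300:402],None,fx=6,fy=5.54,interpolation=cv2.INTER_CUBIC)
h=min(a.shape[0],b.shape[0])
cv2.imwrite("pics/crop.png",cv2.resize(np.hstack([a[:h],b[:h]]),None,fx=.78,fy=.78))
# white caps
m=(im.min(2)>150).astype(np.uint8)
n,l,s,c=cv2.connectedComponentsWithStats(m)
for i in range(1,n):
    if s[i,4]>15 and 170<c[i,0]<402 and 205<c[i,1]<275:
        print(s[i],c[i].round(1),ray(f,*c[i],38).round(1))
g=cv2.cvtColor(cv2.resize(im[205:265,172:240],None,fx=8,fy=8,interpolation=cv2.INTER_CUBIC),cv2.COLOR_BGR2GRAY)
C=cv2.HoughCircles(g,cv2.HOUGH_GRADIENT,1,60,param1=80,param2=20,minRadius=45,maxRadius=95)
for x,y,r in C[0]:
    u,v=172+(x+.5)/8-.5,205+(y+.5)/8-.5
    print("circ",u,v,r/8,ray(f,u,v,54).round(1))
E
```

```text
circ 216.0 233.0 10.2625 [571.5 168.8  54. ]
```

View pics/crop.png

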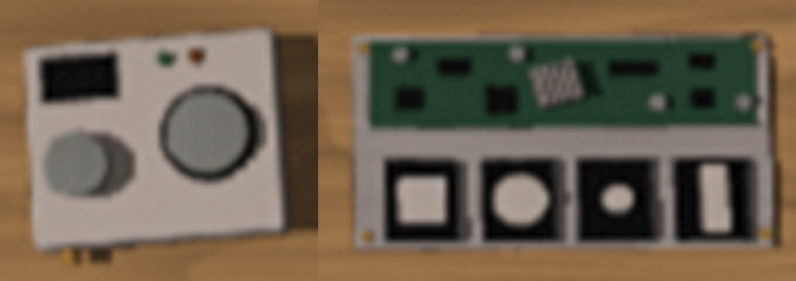

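The crops confirm the layout: plate at about (216,233), bar key at about (384.8,255.6) and rightmost, with its long side along the jig's x. I'll refine the bar position, then close the gripper and go above the plate.

```bash
cat >> h.py <<'E'
R=read_tcp_rot(); 
cands=[np.array([[0,s,0],[s,0,0],[0,0,-1.]]) for s in (1,-1)]
cands=[np.array([[0,s,0],[s,0,0],[0,0,-1.]]).T.T for s in (1,-1)]
def fz(n=10):
    a=[]
    for _ in range(n): env.pause(.02); a.append(read_contact_force())
    return np.mean(a,0).round(2),np.std(a,0).round(2)
E
sed -i '/^cands=.*T.T/d' h.py
python3 - <<'E'
from h import *
import cv2
f=optics.grab_frame("top");im=f["image"]
g=im.min(2)
print(g[248:266,376:394])
w=g[248:266,380:390].astype(float);m=w>95
v,u=np.nonzero(m);print(u.mean()+380,v.mean()+248,ray(f,u.mean()+380,v.mean()+248,38).round(1))
a=ray(f,375-.2,210,12)
p=[env.ik((571,169,160),c) for c in cands];q=[env.ik((550,-300,160),c) for c in cands]
print(R.round(2),p,q)
k=int(np.argmin([np.abs(x-read_q()).max() if x is not None else 999 for x in p]));print(k,read_clock())
env.set_gripper(0)
env.move_ptp((571,169,160),cands[k])
print(read_clock(),read_tool_pos(),fz(),read_finger_gap())
for n in("top","side"):
    f=optics.grab_frame(n);cv2.imwrite(f"pics/{n}1.png",f["image"][:,:,::-1])
f=cv2.imread("pics/side1.png")[170:320,220:400]
cv2.imwrite("pics/side1c.png",cv2.resize(f,None,fx=4,fy=4,interpolation=cv2.INTER_CUBIC))
E
```

```text
[[ 32   5   6   6  10  52 109 122 119 118 104  48   6   3   7  25  51  78]
 [ 32   6   8   7  20  73 137 153 150 149 135  64  11   6  11  28  53  75]
 [ 32   7   9  10  23  76 138 154 152 150 136  67  12   5  10  28  54  75]
 [ 31   6  10   9  22  73 137 152 151 149 136  73  15   5  12  29  53  74]
 [ 33   7   9   9  17  67 135 151 149 147 138  82  25   7  13  28  53  74]
 [ 42   8  12  11  13  62 132 151 148 149 138  88  28   2   9  26  52  76]
 [ 47   6  10   9  11  57 127 149 148 147 138  90  28   3   8  24  52  78]
 [ 48   6   8   9  12  54 121 148 148 147 138  92  28   2   7  25  52  75]
 [ 47   5   9  11  11  51 120 149 147 147 138  92  29   2   8  25  51  75]
 [ 46   6  10   9  11  50 120 146 150 147 139  98  34   0   8  24  51  76]
 [ 47   6  11  11  12  51 118 147 149 146 144 119  46   3   7  26  52  76]
 [ 47   6  11  12  11  51 118 148 148 147 147 134  56   1   6  25  52  77]
 [ 47   7   8  11  11  49 115 148 150 148 149 137  59   2   5  22  44  76]
 [ 52  10   8  11   8  43 109 148 153 152 150 137  57   3   8  17  40  73]
 [ 52  11  11   9  12  38 100 141 148 143 145 130 
[... 156 characters left out ...]
4  17  19  41  58]
 [ 83  49  45  51  56  60  58  58  56  56  56  55  57  57  55  51  61  79]]
384.25 255.60714285714286 [ 498.9 -327.5   38. ]
[[-0.97  0.25 -0.  ]
 [ 0.25  0.97 -0.  ]
 [ 0.   -0.   -1.  ]] [array([ 1.15548745e+01,  8.98706140e+00,  9.05210958e+01, -2.54444375e-14,
        8.04918428e+01,  1.15548745e+01]), None] [array([-3.32981334e+01,  1.36555763e+01,  8.52221761e+01, -2.54444375e-14,
        8.11222476e+01, -3.32981334e+01]), array([-3.32981334e+01,  1.36555763e+01,  8.52221761e+01, -2.54444375e-14,
        8.11222476e+01,  1.46701867e+02])]
0 0.2
3.0917 [570.8181142  170.01145787 160.20739363] (array([-0.16,  0.05, -0.08]), array([0.44, 0.28, 0.26])) 0.1287165613081575
```

View pics/side1c.png

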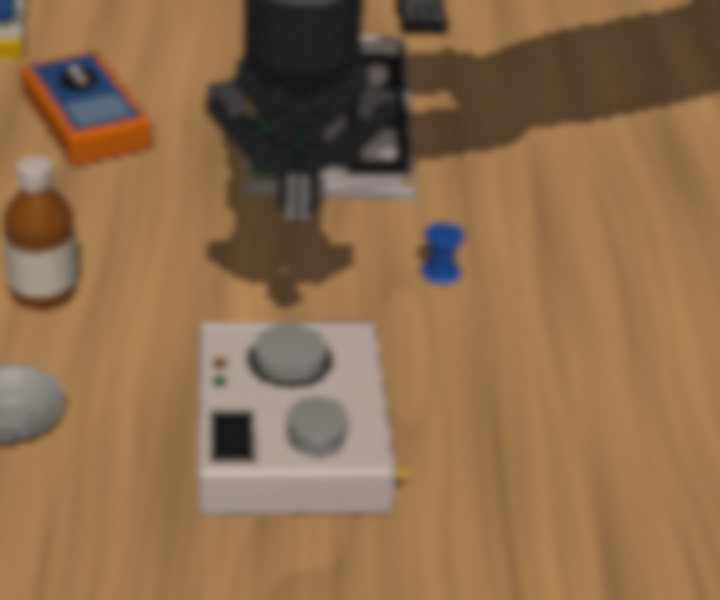

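The side view shows the closed tip hanging in line with the plate, which sits at about full-frame (292,259). The gripper is clear of the bottle and spool. I'll cross-check the side projection, then touch the plate under force guard.

```bash
python3 - <<'E'
from h import *
f=optics.grab_frame("side")
for X in([571,169,54],[499,-327.5,38],read_tool_pos()-[0,0,17]):
    c=f["R"]@np.array(X)+f["t"];print((c[:2]/c[2]*f["fx"]+[f["cx"],f["cy"]]).round(1))
env.move_l((571,169,82),velocity=80)
print(read_tool_pos().round(1),fz())
hit=env.move_l((571,169,63),velocity=6,until_force=2.5)
print(hit,read_clock(),read_tool_pos().round(2),fz())
E
```

```text
[293.2 255.4]
[314.2 179.3]
[294.  229.9]
[571.6 169.1  82.8] (array([-0.1 ,  0.06,  0.05]), array([0.47, 0.52, 0.52]))
False 8.0167 [570.98 169.    62.99] (array([-0.35, -0.36, -0.02]), array([0.48, 0.54, 0.53]))
```

```bash
python3 - <<'E'
from h import *
import cv2
o=[]
for n,(r,c) in (("top",(195,165)),("side",(200,240))):
    im=optics.grab_frame(n)["image"][:,:,::-1][r:r+100,c:c+100]
    o.append(cv2.resize(im,None,fx=4,fy=4,interpolation=cv2.INTER_CUBIC))
cv2.imwrite("pics/c2.png",np.hstack(o)); print(read_finger_gap(),read_tcp_rot().round(3))
E
```

```text
-0.1764777945137573 [[-0.  1.  0.]
 [ 1.  0.  0.]
 [ 0.  0. -1.]]
```

View pics/c2.png

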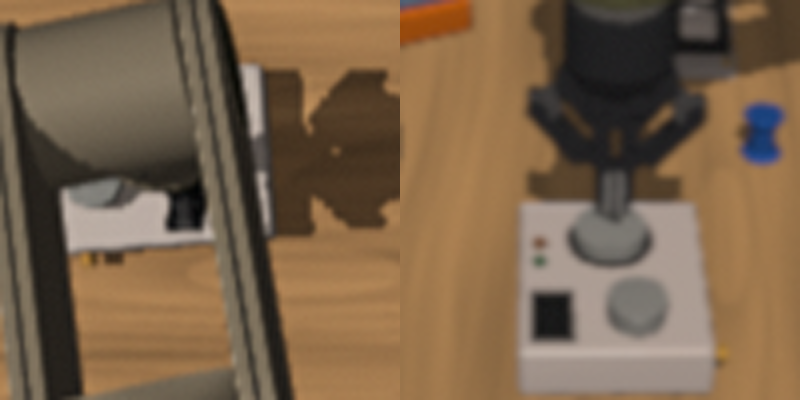

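```bash
cat >> h.py <<'E'
def proj(f,X):
    c=f["R"]@np.array(X)+f["t"];return (c[0]/c[2]*f["fx"]+f["cx"],c[1]/c[2]*f["fy"]+f["cy"])
E
python3 - <<'E'
from h import *
import cv2
for n in("side","top"):
    f=optics.grab_frame(n);print(n,f["fx"],f["fy"],np.linalg.det(f["R"]))
    for X in([571,169,54],[571,169,44],[571,169,46],[571,169,63],[571,143,54],[571,195,54]):print(X,np.round(proj(f,X),1))
f=optics.grab_frame("side")
print("side ray plate z54,44",ray(f,292.5,258.4,54),ray(f,292.5,258.4,44))
im=f["image"];hsv=cv2.cvtColor(im,cv2.COLOR_RGB2HSV)
m=((hsv[...,1]>150)&(abs(hsv[...,0].astype(int)-113)<10)).astype(np.uint8);m[:,:310]=0;m[:,350:]=0
v,u=np.nonzero(m[200:250]);print("spool side",u.min(),u.max(),v.min()+200,v.max()+200,ray(f,u.mean(),v.mean()+200,20))
g=cv2.imread("pics/top0.png");b=cv2.cvtColor(g,cv2.COLOR_BGR2HSV)
m=((b[...,1]>150)&(abs(b[...,0].astype(int)-113)<12));v,u=np.nonzero(m[260:285,260:290])
f=optics.grab_frame("top");print("spool top",ray(f,u.mean()+260,v.mean()+260,30))
E
```

```text
side 398.1590407629508 398.1590407629508 1.0
[571, 169, 54] [293.2 255.4]
[571, 169, 44] [293.1 258.1]
[571, 169, 46] [293.1 257.6]
[571, 169, 63] [293.3 252.9]
[571, 143, 54] [293.4 249.8]
[571, 195, 54] [293.  261.3]
top 499.7299371221114 499.7299371221114 0.9999999999999992
[571, 169, 54] [215.9 233.2]
[571, 169, 44] [216.4 233.5]
[571, 169, 46] [216.3 233.4]
[571, 169, 63] [215.5 232.9]
[571, 143, 54] [224.8 233.1]
[571, 195, 54] [207.1 233.3]
side ray plate z54,44 [572.65037449 182.53587942  54.        ] [572.71364199 170.27568529  44.        ]
spool side 327 333 227 239 [455.18362685   5.65307966  20.        ]
spool top [452.4661561   4.1765684  30.       ]
```

The plate hasn't moved, since its lower rim is at row ~266 in both side views. The force is zero too, so the real tip is higher than the nominal 17 mm extent suggests (side view tip at row 254). I'll keep descending under force guard.

```bash
python3 - <<'E'
from h import *
import cv2
e0=read_joint_efforts()
hit=env.move_l((571,169,48),velocity=5,until_force=2.5)
print(hit,read_clock(),read_tool_pos().round(2),fz(),(read_joint_efforts()-e0).round(2))
o=[]
for im in (cv2.imread("pics/side1.png"),optics.grab_frame("side")["image"][:,:,::-1]):
    o.append(cv2.resize(im[205:275,250:330],None,fx=5,fy=5,interpolation=cv2.INTER_CUBIC))
cv2.imwrite("pics/c3.png",np.hstack(o))
E
```

```text
False 11.6333 [571.   168.99  48.  ] (array([-0.59,  0.14,  0.79]), array([0.63, 0.65, 0.49])) [-0.01 -0.03  0.71  0.01 -0.14  0.  ]
```

View pics/c3.png

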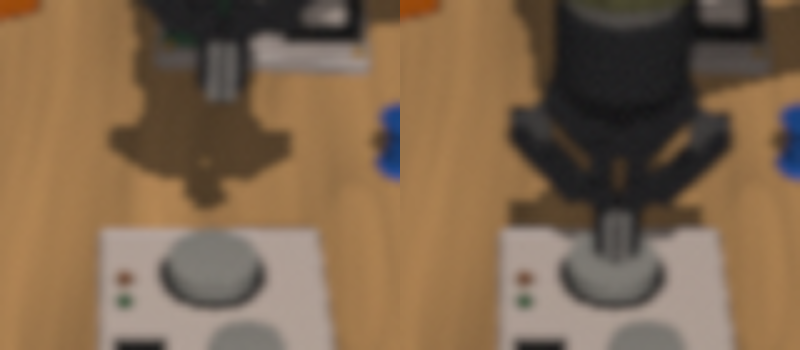

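The tip is now over the middle of the plate at about (293,257), and contact is just starting at about 0.8 N. I'll go down in 1 mm steps on averaged force.

```bash
python3 - <<'E'
from h import *
z=48
while z>42:
    F=fz(15)[0]; print(z,F,read_joint_efforts().round(2)[1:3],read_clock())
    if F[2]>2.2: break
    z-=1; env.move_l((571,169,z),velocity=5)
E
```

```text
48 [-0.45 -0.2   0.56] [-58.79 -44.95] 12.1
47 [-0.13  0.04  1.34] [-58.35 -44.42] 12.7
46 [0.01 0.04 2.  ] [-57.93 -43.96] 13.3
45 [0.07 0.1  2.79] [-57.52 -43.52] 13.9
```

The 0.7 N/mm slope matches the spring, so the plate has sunk about 3 mm. I'll hold for a second, lift, and go above the bar key.

```bash
python3 - <<'E'
from h import *
import cv2
env.pause(1.0); print(fz())
env.move_l((571,169,150),velocity=100)
env.move_ptp((499,-327.5,150),cands[0])
env.move_l((499,-327.5,48),velocity=80)
env.pause(.2);print(read_clock(),read_tool_pos().round(1),fz())
o=[]
for n,(r,c),g in (("top",(225,330),1),("side",(140,270),1)):
    f=optics.grab_frame(n);im=f["image"][:,:,::-1][r:r+80,c:c+80]
    o.append(cv2.resize(im,None,fx=5,fy=5,interpolation=cv2.INTER_CUBIC))
    print(np.round(proj(f,(499,-327.5,38)),1),np.round(proj(f,(499,-316.5,54)),1))
cv2.imwrite("pics/c4.png",np.hstack(o))
E
```

```text
(array([ 0.7 , -0.04,  2.99]), array([0.32, 0.42, 0.43]))
19.7167 [ 499.3 -327.7   48.5] (array([-0.02, -0.02,  0.14]), array([0.51, 0.46, 0.49]))
[384.3 255.6] [381.6 255.4]
[314.2 179.3] [314.5 177. ]
```

View pics/c4.png

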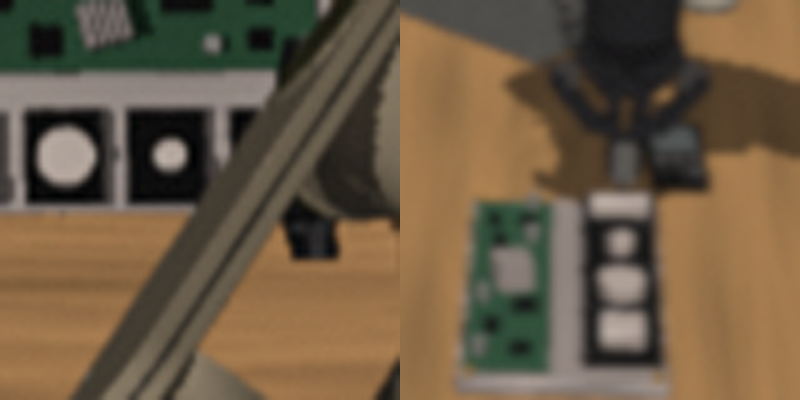

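The side view shows the tip at (315,177), directly over the bar cap at (314,180.6), as predicted. Now I'll press gently in steps until the stop shows up as a force jump.

```bash
python3 - <<'E'
from h import *
env.move_l((499,-327.5,33),velocity=20)
z=33
while z>21:
    F=fz(8)[0]; print(z,F,read_tool_pos().round(2)[2],read_clock().__round__(1))
    if F[2]>6: break
    z-=1 if F[2]<2.8 else .5
    env.move_l((499,-327.5,z),velocity=5)
env.pause(.3);print(fz())
env.move_l((499,-327.5,50),velocity=30)
env.move_l((499,-327.5,220),velocity=120)
print(read_clock(),fz())
import cv2
im=optics.grab_frame("side")["image"][:,:,::-1]
cv2.imwrite("pics/end.png",im)
E
```

```text
33 [ 0.24 -0.    0.03] 33.19 21.0
32 [ 0.4  -0.52  1.15] 32.16 21.5
31 [ 1.34 -0.66  1.62] 31.13 22.0
30 [ 1.11 -0.53  2.1 ] 30.11 22.5
29 [ 1.38 -0.81  2.47] 29.06 22.9
28 [ 1.26 -1.29  3.07] 28.06 23.4
27.5 [ 1.81 -1.34  3.11] 27.59 23.8
27.0 [ 1.56 -1.14  3.43] 27.07 24.2
26.5 [ 1.48 -1.04  3.95] 26.56 24.6
26.0 [ 0.54 -0.47  6.61] 26.3 25.0
(array([ 0.54, -0.45,  6.33]), array([0.38, 0.45, 0.24]))
27.95 (array([-0.09, -0.06, -0.05]), array([0.56, 0.54, 0.5 ]))
```

View pics/end.png

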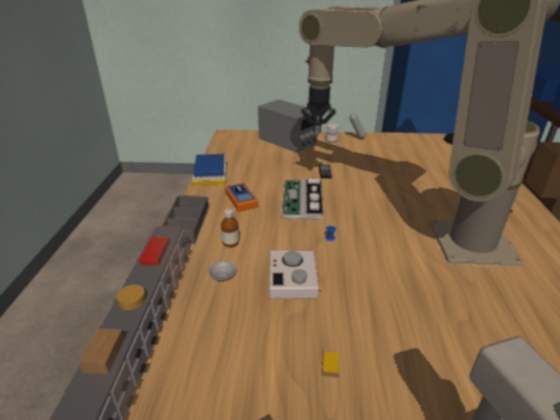

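The key reached its stop at about 6.5 N and was released. The arm is clear, and the bottle (230,230), spool (330,233), pill tin (299,277) and the other loose things are where they were.

```bash
python3 -c "
from bench import *
print(finish_job())"
```

```text
the job is handed in; nothing more can be done
None
```

I rested the closed fingertips on the touch plate for over a second (about 3 N, roughly 3 mm down, short of its stop), then pressed the bar key to its stop and released it; the arm withdrew clear, the last picture showed nothing out of place, and I handed the job in at about 28 s.

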